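# Stand the sample containers in their anti-tip holders

## Robot

A 7-joint arm with a two-finger parallel gripper is mounted at the origin on a cart in front of the work surface, level with it; the furniture and walls round the work are solid. World frame = base frame: x ahead of the robot, y to its left, z up, the work surface at z = 0. Lengths are in m, angles in degrees, forces in N, time in s.
With the tool pointing down it reaches from about 0.425 to 0.875 m from the base axis. Payload 4.7 kg.
Tool frame: the origin (TCP) lies at the very end of the fingers, on their centre line; the grasp point (between the pads) lies 19 mm behind it; z points along the fingers, y is the line along which they close (so a half turn about z gives the same grasp; the last joint's range is limited). The gripper opens to 87 mm and grips with 3 to 60 N. Pads are 19 mm wide; open, the fingers measure 117 mm over their backs; the gripper's body (75 mm by 190 mm) begins 51 mm behind the grasp point.
Start: joints at [-72.932, 18.392, -4.016, 83.108, 1.295, 78.541, -3.26], TCP at [0.182, 0.624, 0.223] pointing down, gripper open.
Joint ranges: [-163.93, 163.93], [-17.29, 119.83], [-79.2, 71.16], [3.27, 140.29], [-89.18, 269.18], [5.43, 117.66], [-154.24, 154.24]. Speed limits (degrees/s): [147.25, 147.25, 180, 180, 180, 180, 180].

## Interface

Orientations are given as [roll, pitch, yaw] about the fixed x, y, z axes, in that order (R = Rz(yaw) Ry(pitch) Rx(roll)).
In Python, from cell import get_obs, read_camera, sign_off, silhouettes gives the robot as it stands.
- The arm moves only by the tool play_rows, never from a script. Its argument "steps" is a list that holds one entry, the list of rows, each a list of 7 numbers: the shift along the tool's x, y, z in m, then the turn, a rotation vector about the tool's x, y, z in rad, then the finger opening in m, from 0 to 0.087. A call has 1 to 12 rows; each row shifts and turns the commanded pose from where the row before left it, along the tool's axes as they then stand; what a row does not reach is not made up. A row lasts 1/10 s, in which the tool goes at most 50 mm and 8.59 degrees, less where a joint would pass 70% of its speed; a pose out of reach is approached as far as the arm can. A call is refused whole if a number of a shift passes 0.05 or a number of a turn 0.15, either way. A call with a gripper value outside its range is refused whole. The fingers move at their own pace and stop on an object; "force" is the grip in N (left out, the last holds). Time passes only in rows, so rows that do not move let the fingers close. It gives the time, the measured TCP pose, the force, the opening and the grip force at its end, in the units of the state.
- get_obs(): the state, without advancing time (a new reading comes with each control period).
- read_camera(name): name is "scene" or "top" or "wrist"; returns a dict with "frame" (400x640x3 uint8, red, green, blue), "intrinsics" (3x3 intrinsics, pixels), "k1" (the pictures are not rectified: a ray, as slopes to the right and down, at radius r is drawn at 1 + k1 r^2 times it, then the intrinsics apply), "view" (4x4, takes a point from world to camera coordinates). Camera axes: x right, y up, looking along -z (the intrinsics and any distortion apply to the point x, -y, -z); pixel columns grow to the right and rows downward; lengths in m; the calibration is good to about 2 mm. A picture is of the moment at which its call begins. There is no depth.
- sign_off(): hands the job in; it is judged then, once.
Trained networks look in the newest picture that a camera, given by its name, has taken for a name from the list of things; names that differ only in an ending like _2 or _b are one class to them, and where a whole thing is asked for, a point or a joint stands for the part that bears it (a point fixed in the world has none). Each returns a list of dicts, best first, with "p" (0 to 1); they miss things now and then, are a little off and sometimes report something else, mostly with a low value. They report only what shows in the picture. A call takes as long as a camera call. They do not tell look-alikes from the thing itself.
- silhouettes(camera, name): "pixels" (400x640 bool, what is visible of it) and "extent" ([left, top, right, bottom] in pixels, round what is visible of it).
The state is a dict: "time_s": time; "qpos": joint angles; "joint_velocities": joint speeds; "effort": joint torques, N m; "tool_pos": TCP position; "tool_rot": TCP orientation; "force": force on the tool from outside, world axes, zero at the start; "wrist_torque": the same for the moment, N m; "grip_width": finger opening in m; "grasp_force": force on a finger pad.
Only numpy, scipy, OpenCV 4.12 (cv2) and the standard library are available. Lean on these libraries where they do the work, as an engineer would, in place of code of your own. Each camera call takes 0.05 s, during which the arm holds its last target. There are 200 camera calls.

## Task

Secure the four sample containers that stand on the near half of the bench: put the vial in the smallest round holder, the dropper bottle in the middle-sized round holder, the specimen cup in the largest round holder and the grey slide box in the rectangular holder, each upright and fully down in the well. Never let a container tip over, and leave the empty white jar standing where it is.

Things in the scene. Friction and masses are not known exactly. Their poses are not given: they have to be found in the camera images.
- vial_mid (a point): Small capped clear glass vial with pale powder and a black cap: body 23 mm in diameter up to 40 mm, cap 20 mm in diameter, 51 mm tall in all. The point is on its axis, half-way up. Starts upright and loose on the table.
- dropper_bulb (a point): Amber dropper bottle, round, 97 mm tall: glass body 33 mm in diameter up to about 60 mm, then a cap collar 20 mm in diameter up to 72 mm, then a stiff upright dropper bulb 13 mm in diameter from 72 to 97 mm, by which it is best lifted. The point is on its axis in the middle of the bulb, 84 mm above its foot. Starts upright and loose on the table.
- cup_mid (a point): Clear specimen cup with yellow contents, round and tapering: foot 44 mm, rim 53 mm in diameter, 72 mm tall. The point is on its axis, half-way up. Starts upright and loose on the table.
- slide_box_mid (a point): Closed grey plastic slide box with a dark seam round it and a small dark clasp, 34 mm along its x axis, 52 mm along its y axis, 50 mm tall. The point is on its axis, half-way up. Starts upright and loose on the table.
- jar_mid (a point): Empty open white plastic jar, 48 mm in diameter, 54 mm tall, which is not to be moved. The point is on its axis, half-way up. Starts upright and loose on the table.
- small_holder_seat (a point): Flat aluminium holder, fixed to the table, 14 mm high with a rubber-lined well 6 mm deep (floor 8 mm above the table, rim 12 mm wide); round, outside 59 mm, round well 35 mm in diameter. The point is the centre of the well's floor.
- medium_holder_seat (a point): Flat aluminium holder, fixed to the table, 14 mm high with a rubber-lined well 6 mm deep (floor 8 mm above the table, rim 12 mm wide); round, outside 70 mm, round well 46 mm in diameter. The point is the centre of the well's floor.
- large_holder_seat (a point): Flat aluminium holder, fixed to the table, 14 mm high with a rubber-lined well 6 mm deep (floor 8 mm above the table, rim 12 mm wide); round, outside 84 mm, round well 60 mm in diameter. The point is the centre of the well's floor.
- oblong_holder_seat (a point): Flat aluminium holder, fixed to the table, 14 mm high with a rubber-lined well 6 mm deep (floor 8 mm above the table, rim 12 mm wide); rectangular, outside 72 by 90 mm, rectangular well 48 mm along its x axis and 66 mm along its y axis. The point is the centre of the well's floor.
Mind the look-alikes: they are no part of the job. Leave any orange look-alike of the part that bears slide_box_mid alone.

How it is judged (in metres and radians):
At the end, for the whole second after the job is handed in: Each container's listed point is within 11 mm (horizontally) of the centre of its own holder's well, its foot within 3 mm of the well's floor, upright within 0.1 rad and at rest; the empty jar is upright (0.15 rad) and within 30 mm of where it started (horizontal distance between vial_mid and small_holder_seat below 0.011 m and z of vial_mid in the frame of small_holder_seat below 0.0285 m and angle between each of vial_mid, dropper_bulb, cup_mid, slide_box_mid's own z axis and vertical below 0.1 rad and linear speed of each of vial, dropper, cup, slide_box below 0.02 m/s and horizontal distance between dropper_bulb and medium_holder_seat below 0.011 m and z of dropper_bulb in the frame of medium_holder_seat below 0.087 m and horizontal distance between cup_mid and large_holder_seat below 0.011 m and z of cup_mid in the frame of large_holder_seat below 0.039 m and horizontal distance between slide_box_mid and oblong_holder_seat below 0.011 m and z of slide_box_mid in the frame of oblong_holder_seat below 0.028 m and distance of jar_mid from where it was at the start of the episode below 0.03 m and angle between jar_mid's own z axis and vertical below 0.15 rad); the robot touches nothing.
It fails at once if the vial is tipped by more than 0.7 rad (angle between vial_mid's own z axis and vertical above 0.7 rad).
It fails at once if the dropper bottle is tipped by more than 0.7 rad (angle between dropper_bulb's own z axis and vertical above 0.7 rad).
It fails at once if the specimen cup is tipped by more than 0.7 rad (angle between cup_mid's own z axis and vertical above 0.7 rad).
It fails at once if the slide box is tipped by more than 0.7 rad (angle between slide_box_mid's own z axis and vertical above 0.7 rad).
It also fails if it takes over 102 s, if anything falls off the work surface, if the arm or the gripper's body presses on something with over 40 N, if the wrist force passes 120 N, or if a joint passes its speed limit or range.

## Working session

There is one attempt and no reset: what is moved stays moved. The work goes in short steps, Python scripts to look and compute and a tool call to move; the robot and the scene stay as the last step left them, time stands still between calls to the robot, and variables do not carry over. Pictures are saved under pics/ and viewed, at most 14 in all, crops included, and the job is handed in when it is done.

Besides the shell and the picture viewer there is one more tool, called by a JSON object that holds its "op" and its "data". play_rows: Moves the arm, as the interface text tells. Its arguments: {"type":"object","properties":{"steps":{"type":"array","items":{"type":"array","items":{"type":"array","items":{"type":"number"}}}},"force":{"type":"number"}},"required":["steps"]}

```bash
mkdir -p pics; ls
cat > h.py <<'E'
import numpy as np,cv2
from cell import *
def snap(cam,fn=None):
    d=read_camera(cam)
    if fn: cv2.imwrite('pics/'+fn,cv2.cvtColor(d['frame'],cv2.COLOR_RGB2BGR))
    return d
def ray(d,u,v):
    K=d['intrinsics'];x=(u-K[0][2])/K[0][0];y=(v-K[1][2])/K[1][1]
    a,b=x,y
    for _ in range(20):
        s=1+d['k1']*(a*a+b*b);a,b=x/s,y/s
    V=np.array(d['view']);R=V[:3,:3];t=V[:3,3]
    return -R.T@t, R.T@np.array([a,-b,-1.])
def at_z(d,u,v,z):
    c,r=ray(d,u,v);return c+r*(z-c[2])/r[2]
def proj(d,P):
    V=np.array(d['view']);p=V[:3,:3]@np.asarray(P,float)+V[:3,3]
    a,b=p[0]/-p[2],-p[1]/-p[2];s=1+d['k1']*(a*a+b*b);K=np.array(d['intrinsics'])
    return np.array([K[0][0]*a*s+K[0][2],K[1][1]*b*s+K[1][2]])
E
python3 - <<'E'
from h import *
for c in ['top','scene']:
    d=snap(c,c+'0.png');print(c,np.round(ray(d,320,200)[0],3),np.round(ray(d,320,200)[1],3),d['k1'],d['intrinsics'][0][0])
    for n in ['vial_mid','dropper_bulb','cup_mid','slide_box_mid','jar_mid','small_holder_seat','medium_holder_seat','large_holder_seat','oblong_holder_seat']:
        try:
            for r in silhouettes(c,n)[:3]: print(n,round(r['p'],2),np.round(r['extent']))
        except Exception as e: print(n,e)
print(get_obs())
E
```

```text
pics
top [ 0.476 -0.068  1.007] [ 0.092 -0.005 -0.996] -0.07862865372077675 371.6383837555937
dropper_bulb 0.49 [259. 182. 274. 196.]
cup_mid 0.88 [412. 173. 435. 192.]
slide_box_mid 0.92 [417. 133. 440. 160.]
slide_box_mid 0.76 [360. 169. 381. 195.]
slide_box_mid 0.72 [229. 163. 247. 182.]
jar_mid 0.79 [412. 240. 434. 253.]
medium_holder_seat 0.57 [244. 238. 268. 266.]
large_holder_seat 0.85 [299. 166. 332. 200.]
oblong_holder_seat 0.77 [340. 220. 383. 260.]
scene [0.265 0.418 0.788] [ 0.363 -0.532 -0.765] -0.08642692312513847 378.4004672715043
vial_mid 0.48 [284. 343. 297. 357.]
dropper_bulb 0.85 [279. 234. 295. 263.]
cup_mid 0.86 [358. 135. 379. 164.]
slide_box_mid 0.69 [333. 126. 355. 146.]
slide_box_mid 0.66 [233. 258. 259. 285.]
slide_box_mid 0.61 [333. 167. 349. 195.]
jar_mid 0.91 [412. 163. 429. 187.]
small_holder_seat 0.94 [342. 246. 367. 266.]
small_holder_seat 0.46 [360. 138. 381. 164.]
medium_holder_seat 0.97 [322. 290. 351. 323.]
medium_holder_seat 0.27 [292. 205. 328. 234.]
large_holder_seat 0.85 [293. 205. 330. 236.]
large_holder_seat 0.5 [373. 197. 401. 230.]
{'time_s': 1.0, 'qpos': array([-72.93148251,  18.39352888,  -4.01805188,  83.10940901,
         1.29576254,  78.5408288 ,  -3.26035319]), 'joint_velocities': array([-0.06650798,  0.02350165,  0.0361039 , -0.08172459,  0.15637662,
        0.02687472,  0.00087836]), 'effort': array([ 2.28545537e-04, -4.91113257e+01, -4.02831528e-01, -3.12778330e+01,
       -6.36447128e-02,  3.35479283e-02,  1.89439351e-05]), 'tool_pos': array([0.18201891, 0.6239996 , 0.22255229]), 'tool_rot': array([1.79998580e+02, 2.93097095e-03, 1.63741970e+02]), 'force': array([-0.04277066, -0.29350756,  0.30807131]), 'wrist_torque': array([-0.02423062,  0.02783261, -0.03347562]), 'grasp_force': 0.0, 'grip_width': 0.0868613840982919}
```

View pics/top0.png

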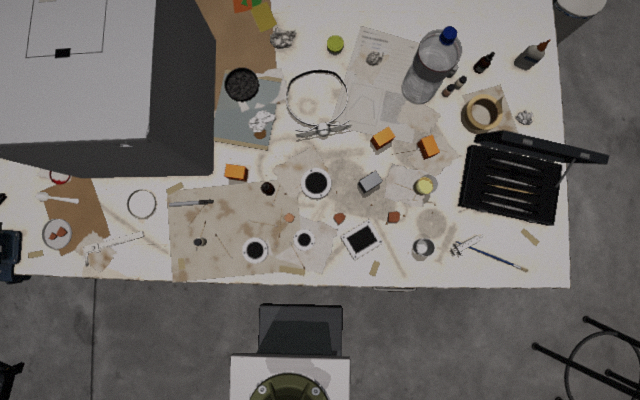

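View pics/scene0.png

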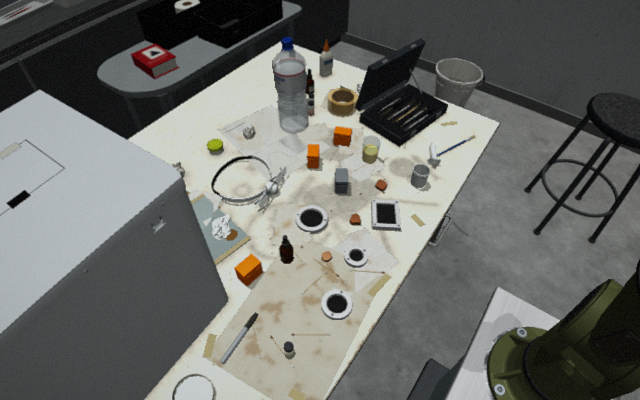

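Top view: vial (200,242), amber dropper (267,188), grey box (371,182), cup (424,186), jar (422,246), small holder (304,239), medium (256,250), large (316,182), oblong (361,239). The orange look-alike boxes are at (236,172), (383,138) and (429,146). Other things to avoid mistaking for the targets: brown bottles at (484,62), the green cap at (335,44) and the white ring at (141,204). The grey one is the slide box.

Run:
```python
from h import *
t=snap('top');s=snap('scene')
im=cv2.cvtColor(t['frame'],cv2.COLOR_RGB2BGR)[150:270,180:450]
cv2.imwrite('pics/crop0.png',cv2.resize(im,None,fx=2.9,fy=2.9,interpolation=cv2.INTER_CUBIC))
# holders: dark well floor z=.008 
for n,u,v in [('small',304,239),('medium',256,250),('large',316,182),('oblong',361,239)]:
    g=t['frame'].max(2)[v-14:v+15,u-14:u+15];m=(g<70).astype(np.uint8)
    k,l,st,c=cv2.connectedComponentsWithStats(m);i=1+np.argmax(st[1:,4]);U=c[i]+[u-14,v-14]
    print(n,np.round(U,1),st[i],np.round(at_z(t,*U,.008),4), 'scene',np.round(proj(s,at_z(t,*U,.008))))
for n,u,v,z,us,vs in [('vial',200,242,.05,289,346),('dropper',267,188,.05,286,250),('cup',424,186,.036,371,150),('box',371,182,.03,342,182),('jar',422,246,.027,420,175)]:
    c1,r1=ray(t,u,v);c2,r2=ray(s,us,vs)
    A=np.c_[r1,-r2];x=np.linalg.lstsq(A,c2-c1,rcond=None)[0]
    print(n,np.round(at_z(t,u,v,z),3),np.round(c1+r1*x[0],3),np.round(c2+r2*x[1],3))
w=snap('wrist');o=get_obs();c,r=ray(w,320,200);print(c-o['tool_pos'],r,w['intrinsics'][0][0])
V=np.array(w['view']);print(np.round(V[:3,:3],2))
```

```text
small [303.8 239.3] [  8   8  12  13 116] [ 0.4622 -0.0317  0.008 ] scene [357. 256.]
medium [254.7 249.8] [  5   6  16  17 206] [0.4309 0.0991 0.008 ] scene [337. 305.]
large [315.8 182.4] [  4   4  21  21 350] [ 0.6163 -0.0604  0.008 ] scene [312. 219.]
oblong [361.4 239. ] [  0   1  29  27 424] [ 0.4661 -0.1859  0.008 ] scene [386. 214.]
vial [0.449 0.235 0.05 ] [0.449 0.239 0.038] [0.453 0.241 0.039]
dropper [0.593 0.066 0.05 ] [0.594 0.067 0.039] [0.597 0.069 0.04 ]
cup [ 0.609 -0.347  0.036] [ 0.609 -0.346  0.039] [ 0.61  -0.346  0.039]
box [ 0.617 -0.207  0.03 ] [ 0.62  -0.209  0.015] [ 0.62  -0.209  0.015]
jar [ 0.451 -0.344  0.027] [ 0.451 -0.341  0.035] [ 0.449 -0.342  0.035]
[-0.06711777  0.02014977  0.16282191] [ 0.23946195 -0.07117162 -0.96830302] 286.79471998761693
[[ 0.28  0.96  0.  ]
 [-0.93  0.27 -0.25]
 [-0.24  0.07  0.97]]
```

View pics/crop0.png

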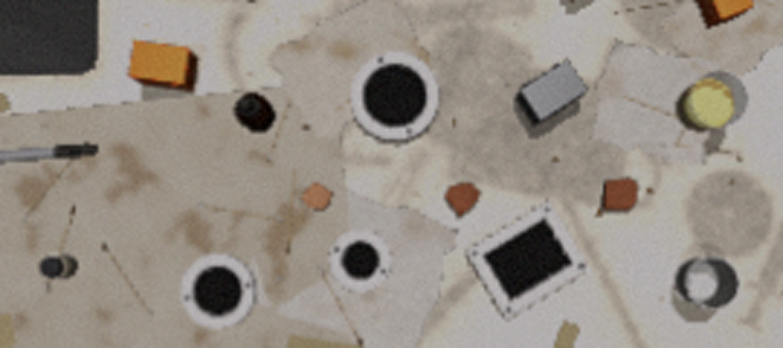

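The crop confirms the choices: the grey box at crop (552,92), dropper (253,112), cup (708,103) and vial (58,265). The four holders are clear as well. I'll move toward the vial first.

{"op": "play_rows", "data": {"steps": [[[-0.0313,-0.0277,0,0,0,0,0.087],[-0.0313,-0.0277,0,0,0,0,0.087],[-0.0313,-0.0277,0,0,0,0,0.087],[-0.0313,-0.0277,0,0,0,0,0.087],[-0.0313,-0.0277,0,0,0,0,0.087],[-0.0313,-0.0277,0,0,0,0,0.087],[-0.0313,-0.0277,0,0,0,0,0.087],[-0.0313,-0.0277,0,0,0,0,0.087],[-0.0313,-0.0277,0,0,0,0,0.087],[-0.0313,-0.0277,0,0,0,0,0.087],[-0.0313,-0.0277,0,0,0,0,0.087],[-0.0313,-0.0277,0,0,0,0,0.087]]], "force": 15}}

```text
time_s: 2.35
tool_pos: [0.4503, 0.1982, 0.223]
tool_rot: [179.9, 0.0, 163.7]
force: [0.6, 0.3, 0.6]
grip_width: 0.0867
grasp_force: 0.0
```

{"op": "play_rows", "data": {"steps": [[[0,0,0,0,0,0.143,0.06],[0,0,0,0,0,0.143,0.06],[0,0,0,0,0,0.143,0.06],[0,0,0,0,0,0.143,0.06],[0,0,0,0,0,0.143,0.06],[0,0,0,0,0,0.143,0.06],[0,0,0,0,0,0.143,0.06],[0,0,0,0,0,0.143,0.06],[0,0,0,0,0,0.143,0.06],[0,0,0,0,0,0,0.06]]]}}

```text
time_s: 3.35
tool_pos: [0.4496, 0.1997, 0.2227]
tool_rot: [180.0, -0.0, 90.0]
force: [-0.1, -0.4, -0.7]
grip_width: 0.0597
grasp_force: 0.0
```

```bash
cat >> h.py <<'E'
def sil(c,n):
    for r in silhouettes(c,n)[:3]:
        m=r['pixels'];vs,us=np.nonzero(m);print(n,round(r['p'],2),np.round(r['extent']),'cen',us.mean().round(1),vs.mean().round(1))
E
python3 - <<'E'
from h import *
w=snap('wrist','w1.png')
for n in ['vial_mid','small_holder_seat','medium_holder_seat']: sil('wrist',n)
print(proj(w,[.451,.238,.0255]),proj(w,[.4309,.0991,.008]),proj(w,[.4622,-.0317,.008]))
E
```

```text
vial_mid 0.63 [314. 138. 326. 156.] cen 321.5 147.3
[322.02286618 152.32623823] [307.8284528  249.74964486] [329.17275326 327.8967014 ]
```

View pics/w1.png

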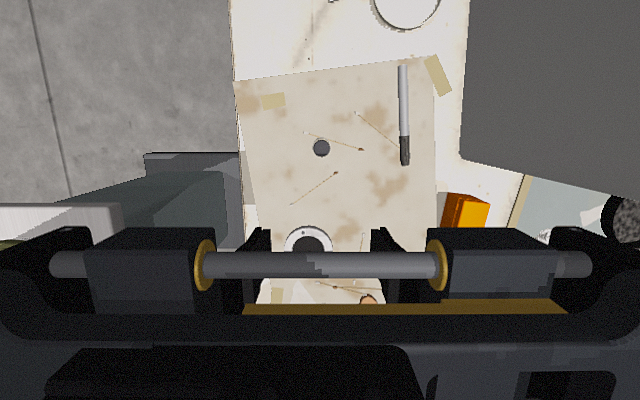

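The wrist view shows the vial's cap at (321,148), and the medium holder's rim at (308,240) half-hidden by the gripper. Next I'll fix the vial's position at cap height.

Run:
```python
from h import *
w=snap('wrist')
f=w['frame'].max(2)[128:168,300:342]; m=(f<110).astype(np.uint8)
k,l,st,c=cv2.connectedComponentsWithStats(m);i=1+np.argmax(st[1:,4]);U=c[i]+[300,128];print(U,st[i])
print(at_z(w,*U,.048),at_z(w,321.5,147.3,.045))
```

```text
[321.1971831  147.78403756] [ 13  12  17  17 213]
[0.44970876 0.24518306 0.048     ] [0.45007079 0.24552432 0.045     ]
```

{"op": "play_rows", "data": {"steps": [[[0.022,0,0,0,0,0,0.06],[0.022,0,0,0,0,0,0.06],[0,0,0.035,0,0,0,0.06],[0,0,0.035,0,0,0,0.06],[0,0,0.035,0,0,0,0.06],[0,0,0.035,0,0,0,0.06],[0,0,0,0,0,0,0.06],[0,0,0,0,0,0,0.06]]]}}

```text
time_s: 4.4
tool_pos: [0.4496, 0.2437, 0.0829]
tool_rot: [-180.0, 0.0, 90.0]
force: [1.0, 0.3, 1.0]
grip_width: 0.0604
grasp_force: 0.0
```

Run:
```python
from h import *
w=snap('wrist','w2.png');sil('wrist','vial_mid');print(get_obs()['tool_pos'],proj(w,[.4497,.244,.051]),proj(w,[.4497,.244,.0]))
t=snap('top');sil('top','vial_mid');print(proj(t,[.4497,.244,.051]))
```

```text
vial_mid 0.92 [312. 196. 334. 238.] cen 322.2 215.9
[0.45104354 0.24464246 0.08473544] [321.54830095 226.12539854] [321.35203066 206.73296191]
vial_mid 0.55 [302. 167. 331. 198.] cen 315.6 183.2
vial_mid 0.48 [194. 240. 208. 244.] cen 199.8 241.0
[196.49283476 241.58601767]
```

View pics/w2.png

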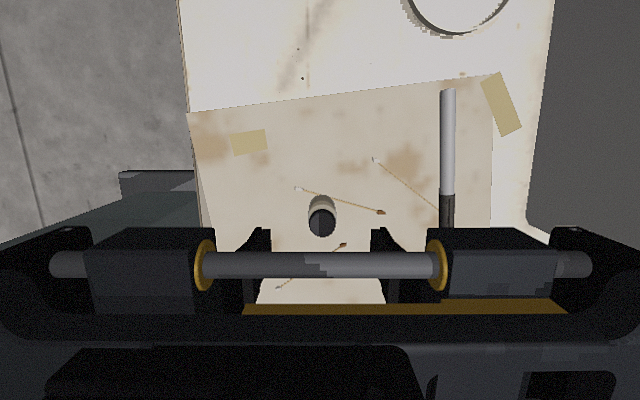

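The cap centre sits at about (322,223), midway between the fingers and within 2 mm. I'll descend, grip and lift.

{"op": "play_rows", "data": {"steps": [[[0.001,0,0.03,0,0,0,0.06],[0,0,0.025,0,0,0,0.06],[0,0,0.014,0,0,0,0.06],[0,0,0,0,0,0,0.06],[0,0,0,0,0,0,0.015],[0,0,0,0,0,0,0.015],[0,0,0,0,0,0,0.015],[0,0,0,0,0,0,0.015],[0,0,0,0,0,0,0.015],[0,0,0,0,0,0,0.015],[0,0,0,0,0,0,0.015]]], "force": 15}}

```text
time_s: 5.7
tool_pos: [0.4497, 0.2449, 0.0138]
tool_rot: [180.0, -0.0, 90.0]
force: [-0.2, 0.2, 1.4]
grip_width: 0.0223
grasp_force: 15.0
```

{"op": "play_rows", "data": {"steps": [[[0,0,-0.01,0,0,0,0.015],[0,0,-0.02,0,0,0,0.015],[0,0,-0.03,0,0,0,0.015],[0,0,0,0,0,0,0.015]]]}}

```text
time_s: 6.1
tool_pos: [0.4523, 0.2464, 0.0779]
tool_rot: [179.6, -0.3, 90.0]
force: [1.2, 0.1, 1.7]
grip_width: 0.0223
grasp_force: 15.0
```

{"op": "play_rows", "data": {"steps": [[[-0.0345,0.0016,0,0,0,0,0.015],[-0.0345,0.0016,0,0,0,0,0.015],[-0.0345,0.0016,0,0,0,0,0.015],[-0.0345,0.0016,0,0,0,0,0.015],[-0.0345,0.0016,0,0,0,0,0.015],[-0.0345,0.0016,0,0,0,0,0.015],[-0.0345,0.0016,0,0,0,0,0.015],[-0.0345,0.0016,0,0,0,0,0.015],[0,0,0,0,0,0,0.015],[0,0,0,0,0,0,0.015],[0,0,0,0,0,0,0.015]]]}}

```text
time_s: 7.2
tool_pos: [0.4622, -0.0301, 0.0735]
tool_rot: [-180.0, -0.0, 90.1]
force: [0.3, 1.0, -0.6]
grip_width: 0.0223
grasp_force: 15.0
```

Run:
```python
from h import *
w=snap('wrist','w3.png');sil('wrist','vial_mid');sil('wrist','small_holder_seat');print(get_obs()['tool_pos'],proj(w,[.4622,-.0317,.008]))
a=np.linspace(0,2*np.pi,12,endpoint=False)
im=cv2.imread('pics/w3.png')
for x in a:
    for R,z in [(.0295,.014),(.0175,.014)]:
        p=proj(w,[.4622+R*np.cos(x),-.0317+R*np.sin(x),z]);cv2.circle(im,(int(p[0]),int(p[1])),1,(0,0,255),-1)
cv2.imwrite('pics/w3a.png',cv2.resize(im[130:270,200:440],None,fx=3,fy=3))
```

```text
vial_mid 0.97 [301. 223. 336. 293.] cen 320.3 249.3
small_holder_seat 0.56 [284. 177. 355. 235.] cen 321.6 204.9
[ 0.46229887 -0.03003097  0.07347411] [321.2663336  214.74558442]
```

View pics/w3a.png

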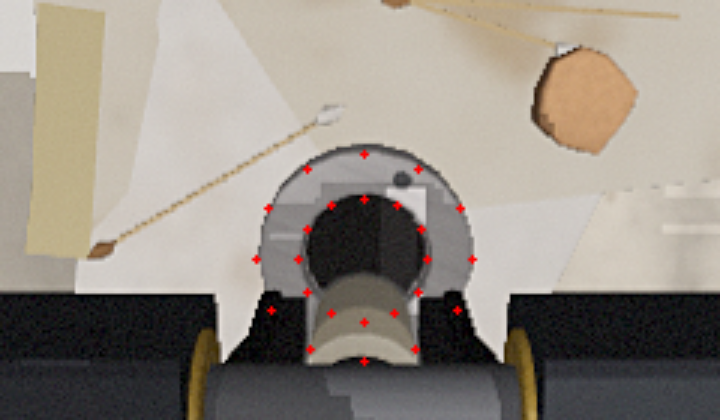

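The small holder's rim sits about 2 mm (+y) from my prediction, so the tool is centred over it to within 1–2 mm. I'll lower and release.

{"op": "play_rows", "data": {"steps": [[[0,0,0.025,0,0,0,0.015],[0,0,0.015,0,0,0,0.015],[0,0,0.006,0,0,0,0.015],[0,0,0.0045,0,0,0,0.015],[0,0,0,0,0,0,0.015],[0,0,0,0,0,0,0.015]]]}}

```text
time_s: 7.95
tool_pos: [0.4629, -0.0311, 0.0236]
tool_rot: [179.9, -0.0, 90.0]
force: [0.1, 0.5, 0.2]
grip_width: 0.0222
grasp_force: 15.0
```

{"op": "play_rows", "data": {"steps": [[[0,0,0,0,0,0,0.026],[0,0,0,0,0,0,0.032],[0,0,0,0,0,0,0.038],[0,0,0,0,0,0,0.038],[0,0,-0.02,0,0,0,0.038],[0,0,-0.04,0,0,0,0.038],[0,0,-0.05,0,0,0,0.05],[0,0,-0.05,0,0,0,0.05],[0,0,-0.03,0,0,0,0.05],[0,0,0,0,0,0,0.05]]]}}

```text
time_s: 8.95
tool_pos: [0.4654, -0.0313, 0.2181]
tool_rot: [179.5, -0.1, 90.0]
force: [0.5, -0.0, 0.7]
grip_width: 0.0494
grasp_force: 0.0
```

{"op": "play_rows", "data": {"steps": [[[0.0245,0.033,0,0,0,0,0.05],[0.0245,0.033,0,0,0,0,0.05],[0.0245,0.033,0,0,0,0,0.05],[0.0245,0.033,0.0,0,0,0,0.05],[0,0,0.025,0,0,0,0.05],[0,0,0.025,0,0,0,0.05],[0,0,0,0,0,0,0.05],[0,0,0,0,0,0,0.05]]]}}

```text
time_s: 9.75
tool_pos: [0.5937, 0.0664, 0.1624]
tool_rot: [-179.9, 0.0, 90.0]
force: [1.0, -0.9, 1.0]
grip_width: 0.0503
grasp_force: 0.0
```

Run:
```python
from h import *
w=snap('wrist','w4.png');sil('wrist','dropper_bulb');print(get_obs()['tool_pos'])
for z in [0,.06,.097]: print(z,proj(w,[.595,.067,z]))
t=snap('top','t4.png');sil('top','vial_mid');print(proj(t,[.4622,-.0305,.0335]))
s=snap('scene','s4.png');sil('scene','vial_mid');print(proj(s,[.4622,-.0305,.0335]))
```

```text
dropper_bulb 0.59 [308. 173. 337. 214.] cen 322.5 193.0
[0.59499039 0.06654464 0.16435032]
0 [322.37289691 187.73480236]
0.06 [322.67256894 200.87348232]
0.097 [322.92999478 212.1647345 ]
vial_mid 0.27 [360. 173. 380. 195.] cen 368.9 181.8
[302.9507076  239.37422173]
vial_mid 0.53 [353. 243. 363. 255.] cen 356.6 249.8
[357.34756577 250.80561882]
```

View pics/w4.png

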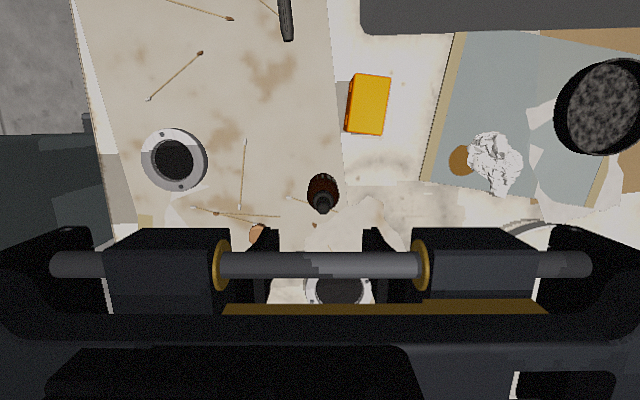

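The vial in its holder agrees with the scene camera. The dropper shows at (322,193), with the bulb tip near (322,205), and the medium holder is at (175,159). I'll measure both with an overlay.

Run:
```python
from h import *
w=snap('wrist');im=cv2.cvtColor(w['frame'],cv2.COLOR_RGB2BGR)
a=np.linspace(0,2*np.pi,16,endpoint=False)
def ring(x,y,R,z,c):
    for q in a:
        p=proj(w,[x+R*np.cos(q),y+R*np.sin(q),z]);b[int(round(p[1]*4-v0*4)),int(round(p[0]*4-u0*4))]=c
u0,v0=270,150
b=cv2.resize(im[150:230,270:370],None,fx=4,fy=4)
for Y,c in [(.067,(0,0,255)),(.070,(0,255,0))]:
    for R,z in [(.0165,0),(.0165,.058),(.01,.072),(.0065,.097)]: ring(.595,Y,R,z,c)
b1=b
u0,v0=130,115
b=cv2.resize(im[115:205,130:220],None,fx=4,fy=4)
for R,z in [(.035,.014),(.023,.014)]: ring(.4309,.0991,R,z,(0,0,255))
g=w['frame'].max(2)[135:185,150:200];m=(g<60).astype(np.uint8)
k,l,st,c=cv2.connectedComponentsWithStats(m);i=1+np.argmax(st[1:,4]);U=c[i]+[150,135];print(U,st[i],at_z(w,*U,.008))
cv2.imwrite('pics/c5.png',np.hstack([b1,b[:320]]))
```

```text
[172.63962425 160.19214347] [   4    6   38   39 1171] [0.43020856 0.10042666 0.008     ]
```

View pics/c5.png

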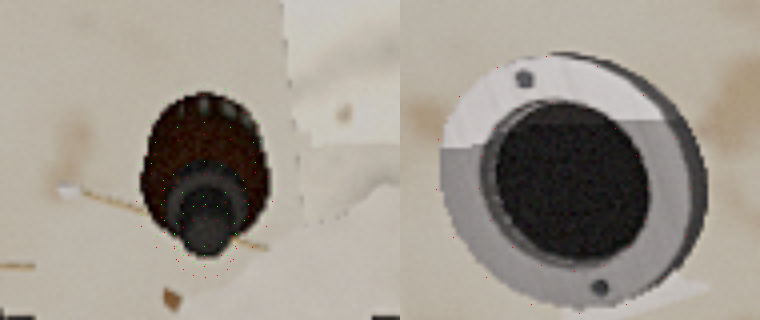

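Bulb axis is about (0.594, 0.070); medium well is about (0.430, 0.100).

{"op": "play_rows", "data": {"steps": [[[0.0035,-0.0005,0.03,0,0,0,0.05],[0,0,0.035,0,0,0,0.05],[0,0,0.02,0,0,0,0.05],[0,0,0.012,0,0,0,0.05],[0,0,0,0,0,0,0.05],[0,0,0,0,0,0,0.006],[0,0,0,0,0,0,0.006],[0,0,0,0,0,0,0.006],[0,0,0,0,0,0,0.006],[0,0,0,0,0,0,0.006],[0,0,0,0,0,0,0.006],[0,0,0,0,0,0,0.006]]], "force": 18}}

```text
time_s: 11.3
tool_pos: [0.5943, 0.0703, 0.0666]
tool_rot: [179.9, -0.0, 90.0]
force: [1.1, -0.7, 2.8]
grip_width: 0.0188
grasp_force: 18.0
```

{"op": "play_rows", "data": {"steps": [[[0,0,-0.01,0,0,0,0.006],[0,0,-0.02,0,0,0,0.006],[0,0,-0.03,0,0,0,0.006],[0,0,0,0,0,0,0.006]]]}}

```text
time_s: 11.7
tool_pos: [0.5966, 0.0704, 0.1306]
tool_rot: [179.6, -0.1, 90.0]
force: [0.2, -0.7, -1.3]
grip_width: 0.0185
grasp_force: 18.0
```

{"op": "play_rows", "data": {"steps": [[[0.0038,-0.0205,0,0,0,0,0.006],[0.0038,-0.0205,0,0,0,0,0.006],[0.0038,-0.0205,0,0,0,0,0.006],[0.0038,-0.0205,0,0,0,0,0.006],[0.0038,-0.0205,0,0,0,0,0.006],[0.0038,-0.0205,0,0,0,0,0.006],[0.0038,-0.0205,0,0,0,0,0.006],[0.0038,-0.0205,0,0,0,0,0.006],[0,0,0,0,0,0,0.006],[0,0,0,0,0,0,0.006],[0,0,0,0,0,0,0.006]]]}}

```text
time_s: 12.8
tool_pos: [0.4308, 0.1003, 0.1263]
tool_rot: [179.9, 0.0, 90.0]
force: [-0.8, 0.9, -0.3]
grip_width: 0.0187
grasp_force: 18.0
```

Run:
```python
from h import *
w=snap('wrist','w6.png');print(get_obs()['tool_pos'],get_obs()['grip_width'])
print(proj(w,[.4302,.1004,.014]), proj(w,[.4302,.1004+.035,.014]),proj(w,[.4302,.1004+.023,.014]))
im=cv2.imread('pics/w6.png');cv2.imwrite('pics/w6a.png',cv2.resize(im[130:270,200:440],None,fx=3,fy=3))
```

```text
[0.43078165 0.10032047 0.12619979] 0.018439775668422292
[320.42918214 198.93936728] [320.37510123 163.56340904] [320.39403466 175.94423843]
```

View pics/w6a.png

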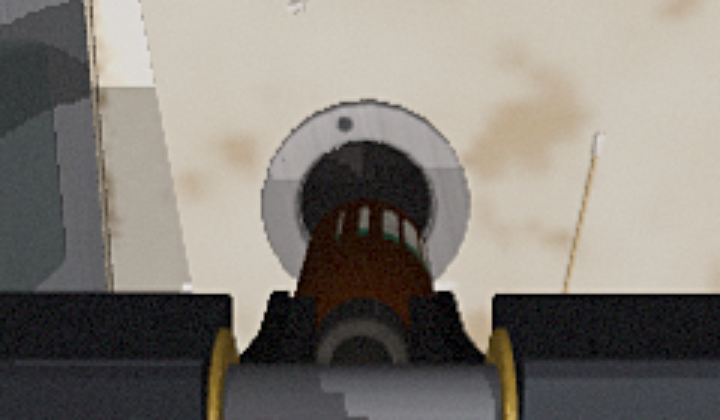

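The bottle is upright and the medium holder's rim top is at row 163, as predicted. I'll lower and release.

{"op": "play_rows", "data": {"steps": [[[0,0.001,0.02,0,0,0,0.006],[0,0,0.015,0,0,0,0.006],[0,0,0.01,0,0,0,0.006],[0,0,0.004,0,0,0,0.006],[0,0,0.002,0,0,0,0.006],[0,0,0,0,0,0,0.006],[0,0,0,0,0,0,0.006]]]}}

```text
time_s: 13.55
tool_pos: [0.4314, 0.1008, 0.0756]
tool_rot: [179.9, -0.0, 90.0]
force: [1.2, 0.2, -1.3]
grip_width: 0.0188
grasp_force: 18.0
```

{"op": "play_rows", "data": {"steps": [[[0,0,0,0,0,0,0.024],[0,0,0,0,0,0,0.03],[0,0,0,0,0,0,0.04],[0,0,0,0,0,0,0.04],[0,0,-0.02,0,0,0,0.05],[0,0,-0.04,0,0,0,0.06],[0,0,-0.04,0,0,0,0.07],[0,0,-0.04,0,0,0,0.07],[0,0,0,0,0,0,0.07]]]}}

```text
time_s: 14.45
tool_pos: [0.4342, 0.1017, 0.2208]
tool_rot: [179.4, -0.3, 90.0]
force: [0.4, 0.1, -0.3]
grip_width: 0.0681
grasp_force: 0.0
```

{"op": "play_rows", "data": {"steps": [[[-0.0375,0.0212,0,0,0,0,0.07],[-0.0375,0.0212,0,0,0,0,0.07],[-0.0375,0.0212,0,0,0,0,0.07],[-0.0375,0.0212,0,0,0,0,0.07],[-0.0375,0.0212,0,0,0,0,0.07],[-0.0375,0.0212,0,0,0,0,0.07],[-0.0375,0.0212,0,0,0,0,0.07],[-0.0375,0.0212,0,0,0,0,0.07],[0,0,0,0,0,0,0.07],[0,0,0,0,0,0,0.07]]]}}

```text
time_s: 15.45
tool_pos: [0.5999, -0.2005, 0.2137]
tool_rot: [-179.9, 0.0, 89.9]
force: [-0.6, 0.6, 0.3]
grip_width: 0.0698
grasp_force: 0.0
```

Run:
```python
from h import *
w=snap('wrist','w7.png');sil('wrist','slide_box_mid');print(get_obs()['tool_pos'])
for n,P in [('box',[.618,-.208,.05]),('obl',[.4661,-.1859,.008]),('large',[.6163,-.0604,.008])]: print(n,proj(w,P))
s=snap('scene');sil('scene','dropper_bulb');print(proj(s,[.431,.1005,.008+.0485]))
```

```text
slide_box_mid 0.89 [313. 161. 361. 213.] cen 336.4 186.2
slide_box_mid 0.72 [381. 279. 396. 302.] cen 388.4 292.6
slide_box_mid 0.68 [404. 183. 456. 241.] cen 430.3 210.4
[ 0.60020183 -0.19801171  0.21448949]
box [336.87657066 194.23461901]
obl [218.06798603 170.46807886]
large [334.9147227   64.71078992]
dropper_bulb 0.77 [331. 283. 347. 308.] cen 336.3 296.9
dropper_bulb 0.24 [344. 248. 368. 267.] cen 355.8 258.2
[338.12842421 295.27735548]
```

View pics/w7.png

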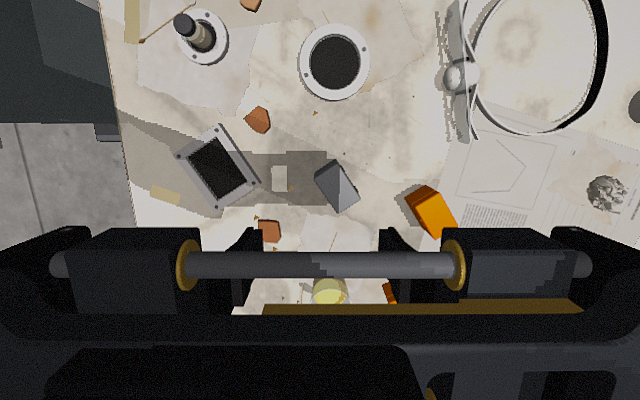

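The wrist view shows the grey box at (337,187), oblong holder at (217,167), large holder at (335,62) and vial in the small holder at (197,33). I'll measure the orientations next.

Run:
```python
from h import *
w=snap('wrist');fr=w['frame'];
def comp(m,u,v):
    k,l,st,c=cv2.connectedComponentsWithStats(m.astype(np.uint8));i=l[v,u];return (l==i).astype(np.uint8)
def rect(m,z):
    c=max(cv2.findContours(m,cv2.RETR_EXTERNAL,cv2.CHAIN_APPROX_NONE)[0],key=cv2.contourArea)[:,0]
    P=np.array([at_z(w,*p,z)[:2] for p in c.astype(float)])*1000
    (x,y),(a,b),th=cv2.minAreaRect(P.astype(np.float32));return x,y,a,b,th
g=fr.max(2)
print('obl',np.round(rect(comp(g<60,217,168),.008),1),np.round(rect(comp(g<60,217,168),.014),1))
print('large',np.round(rect(comp(g<60,335,62),.008),1))
n=silhouettes('wrist','slide_box_mid')[0]['pixels'];n=cv2.erode(n.astype(np.uint8),np.ones((2,2)))
vals=g[n>0];print(np.percentile(vals,[5,25,50,75,95]))
t,_=cv2.threshold(vals.reshape(-1,1),0,255,cv2.THRESH_OTSU);print(t)
m=((g>t)&(n>0)).astype(np.uint8);print('box',np.round(rect(m,.05),1),m.sum())
cv2.imwrite('pics/b8.png',np.hstack([cv2.resize(cv2.cvtColor(fr,cv2.COLOR_RGB2BGR)[150:225,300:370],None,fx=4,fy=4),cv2.cvtColor(cv2.resize(m[150:225,300:370]*255,None,fx=4,fy=4),cv2.COLOR_GRAY2BGR)]))
```

```text
obl [ 464.9 -183.8   47.8   65.8   31.8] [ 467.1 -182.9   47.1   64.8   31.8]
large [ 6.158e+02 -5.850e+01  5.740e+01  5.510e+01  1.000e-01]
[ 51.  84.  89. 146. 154.]
114.0
box [ 632.3 -203.2   23.7   54.2    1. ] 518
```

View pics/b8.png

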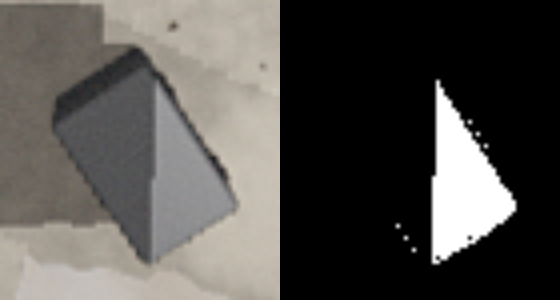

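Run:
```python
from h import *
w=snap('wrist')
P=np.array([at_z(w,300+a/4,150+b/4,.05)[:2] for a,b in [(150,264),(238,207),(147,66),(55,125)]])*1000
print(P.round(1),P.mean(0))
for i in range(4):
    d=P[(i+1)%4]-P[i];print(np.hypot(*d).round(1),np.degrees(np.arctan2(d[1],d[0])).round(1))
```

```text
[[ 620.5 -232.2]
 [ 646.3 -214.5]
 [ 618.7 -172.7]
 [ 592.2 -189.9]] [ 619.41967875 -202.3663318 ]
31.3 34.5
50.1 123.4
31.6 -147.0
50.9 -56.2
```

Box: centre (0.619, −0.2025), long axis at about 123.5°, sides 31×51 mm measured (34×52 given). The oblong well is at (0.465, −0.184) and 31.8°, 47.8×65.8 mm, which matches.

{"op": "play_rows", "data": {"steps": [[[-0.0035,0.0185,0,0,0,0,0.065],[0,0,0,0,0,-0.117,0.065],[0,0,0,0,0,-0.117,0.065],[0,0,0,0,0,-0.117,0.065],[0,0,0,0,0,-0.117,0.065],[0,0,0,0,0,-0.117,0.065],[0,0,0.04,0,0,0,0.065],[0,0,0.04,0,0,0,0.065],[0,0,0.04,0,0,0,0.065],[0,0,0,0,0,0,0.065],[0,0,0,0,0,0,0.065]]]}}

```text
time_s: 16.9
tool_pos: [0.619, -0.2025, 0.0957]
tool_rot: [-180.0, -0.0, 123.6]
force: [-0.6, -0.5, -0.6]
grip_width: 0.0648
grasp_force: 0.0
```

Run:
```python
from h import *
w=snap('wrist','w9.png');o=get_obs();print(o['tool_pos'],o['tool_rot'])
im=cv2.imread('pics/w9.png')
c=np.array([.619,-.2025]);e=np.radians(33.5);X=np.array([np.cos(e),np.sin(e)]);Y=np.array([-X[1],X[0]])
pts=np.array([proj(w,[*(c+a*.017*X+b*.026*Y),.05]) for a,b in [(1,1),(1,-1),(-1,-1),(-1,1)]])
b=cv2.resize(im[130:270,200:440],None,fx=3,fy=3);cv2.polylines(b,[((pts-[200,130])*3).astype(int)],True,(0,0,255));cv2.imwrite('pics/w9a.png',b)
```

```text
[ 0.62018657 -0.20306705  0.09727891] [1.79889624e+02 1.19907773e-01 1.23544241e+02]
```

View pics/w9a.png

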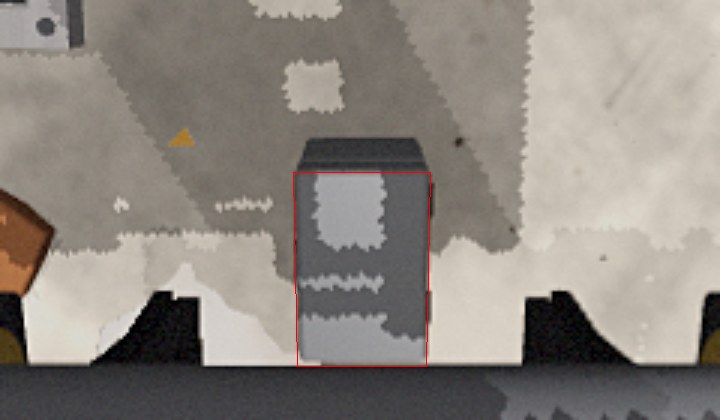

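The overlay fits the box squarely between the fingers. I'll descend, grip and lift.

{"op": "play_rows", "data": {"steps": [[[0,0,0.04,0,0,0,0.065],[0,0,0.03,0,0,0,0.065],[0,0,0.0125,0,0,0,0.065],[0,0,0,0,0,0,0.065],[0,0,0,0,0,0,0.026],[0,0,0,0,0,0,0.026],[0,0,0,0,0,0,0.026],[0,0,0,0,0,0,0.026],[0,0,0,0,0,0,0.026],[0,0,0,0,0,0,0.026]]], "force": 20}}

```text
time_s: 17.95
tool_pos: [0.6193, -0.2029, 0.0132]
tool_rot: [180.0, 0.0, 123.5]
force: [-1.1, -0.2, 3.6]
grip_width: 0.0342
grasp_force: 20.0
```

{"op": "play_rows", "data": {"steps": [[[0,0,-0.01,0,0,0,0.026],[0,0,-0.02,0,0,0,0.026],[0,0,-0.03,0,0,0,0.026],[0,0,0,0,0,0.03,0.026],[0,0,0,0,0,0,0.026]]]}}

```text
time_s: 18.45
tool_pos: [0.6194, -0.203, 0.0735]
tool_rot: [179.9, 0.1, 121.8]
force: [-1.0, 0.6, -0.1]
grip_width: 0.0341
grasp_force: 20.0
```

{"op": "play_rows", "data": {"steps": [[[0.0162,-0.0202,0,0,0,0,0.026],[0.0162,-0.0202,0,0,0,0,0.026],[0.0162,-0.0202,0,0,0,0,0.026],[0.0162,-0.0202,0,0,0,0,0.026],[0.0162,-0.0202,0,0,0,0,0.026],[0.0162,-0.0202,0,0,0,0,0.026],[0,0,0,0,0,0,0.026],[0,0,0,0,0,0,0.026],[0,0,0,0,0,0,0.026]]]}}

```text
time_s: 19.35
tool_pos: [0.4655, -0.184, 0.0724]
tool_rot: [180.0, 0.0, 121.8]
force: [0.5, 0.3, -0.8]
grip_width: 0.0339
grasp_force: 20.0
```

Run:
```python
from h import *
w=snap('wrist','w10.png');o=get_obs();print(o['tool_pos'],o['tool_rot'])
im=cv2.imread('pics/w10.png')
c=np.array([.465,-.184]);e=np.radians(31.8);X=np.array([np.cos(e),np.sin(e)]);Y=np.array([-X[1],X[0]])
b=cv2.resize(im[130:270,200:440],None,fx=3,fy=3)
for p,q in [(.036,.045),(.024,.033)]:
    pts=np.array([proj(w,[*(c+i*p*X+j*q*Y),.014]) for i,j in [(1,1),(1,-1),(-1,-1),(-1,1)]])
    cv2.polylines(b,[((pts-[200,130])*3).astype(int)],True,(0,0,255))
cv2.imwrite('pics/w10a.png',b)
```

```text
[ 0.46556463 -0.18410395  0.07245252] [-1.79990569e+02  3.43239976e-02  1.21839851e+02]
```

View pics/w10a.png

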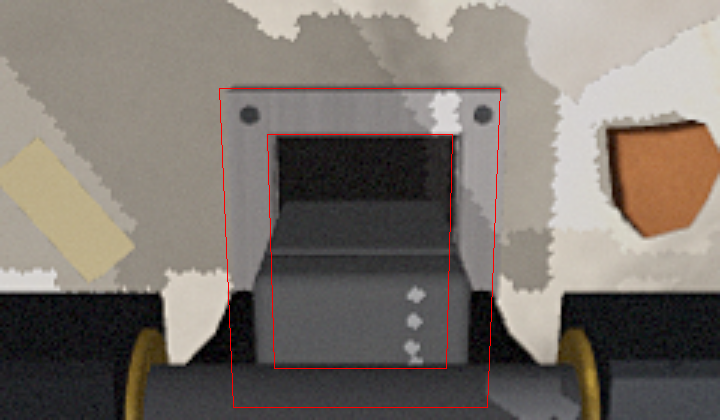

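The box is square to the oblong holder, and the holder sits about 1.5 mm toward +tool y. I'll correct for that, lower and release.

{"op": "play_rows", "data": {"steps": [[[0,0.0015,0.02,0,0,0,0.026],[0,0,0.015,0,0,0,0.026],[0,0,0.009,0,0,0,0.026],[0,0,0.004,0,0,0,0.026],[0,0,0.0025,0,0,0,0.026],[0,0,0,0,0,0,0.026],[0,0,0,0,0,0,0.026]]]}}

```text
time_s: 20.1
tool_pos: [0.4665, -0.1835, 0.0226]
tool_rot: [180.0, 0.0, 121.8]
force: [0.6, -1.5, -0.4]
grip_width: 0.0344
grasp_force: 20.0
```

{"op": "play_rows", "data": {"steps": [[[0,0,0,0,0,0,0.038],[0,0,0,0,0,0,0.046],[0,0,0,0,0,0,0.052],[0,0,0,0,0,0,0.052],[0,0,-0.02,0,0,0,0.052],[0,0,-0.04,0,0,0,0.07],[0,0,-0.05,0,0,0,0.08],[0,0,-0.05,0,0,0,0.08],[0,0,-0.03,0,0,0,0.08],[0,0,0,0,0,0,0.08]]]}}

```text
time_s: 21.1
tool_pos: [0.4689, -0.1843, 0.2171]
tool_rot: [179.6, 0.3, 121.8]
force: [-0.3, 0.5, -0.2]
grip_width: 0.0781
grasp_force: 0.0
```

{"op": "play_rows", "data": {"steps": [[[0,0,0,0,0,0.139,0.08],[0,0,0,0,0,0.139,0.08],[0,0,0,0,0,0.139,0.08],[0,0,0,0,0,0.138,0.08],[-0.0328,0.0285,0,0,0,0,0.08],[-0.0328,0.0285,0,0,0,0,0.08],[-0.0328,0.0285,0,0,0,0,0.08],[-0.0328,0.0285,0,0,0,0,0.08],[-0.0328,0.0285,0,0,0,0,0.08],[0,0,0,0,0,0,0.08],[0,0,0,0,0,0,0.08]]]}}

```text
time_s: 22.2
tool_pos: [0.6075, -0.348, 0.2093]
tool_rot: [-179.7, -0.0, 89.9]
force: [-0.7, -0.6, -1.1]
grip_width: 0.0799
grasp_force: 0.0
```

Run:
```python
from h import *
w=snap('wrist','w11.png');sil('wrist','cup_mid');sil('wrist','slide_box_mid');o=get_obs();print(o['tool_pos'],o['tool_rot'])
print([proj(w,[.609,-.347,z]).round(1) for z in (0,.036,.072)],proj(w,[.6158,-.0585,.008]))
s=snap('scene');sil('scene','slide_box_mid');print(proj(s,[.466,-.183,.033]))
im=cv2.imread('pics/w11.png');b=im[100:300,180:480].copy();b=cv2.resize(b,None,fx=2.6,fy=2.6)
a=np.linspace(0,2*np.pi,40,endpoint=False)
for R,z in [(.022,0),(.0265,.072)]:
    pts=np.array([proj(w,[.609+R*np.cos(q),-.347+R*np.sin(q),z]) for q in a]);cv2.polylines(b,[((pts-[180,100])*2.6).astype(int)],True,(0,0,255))
cv2.imwrite('pics/w11a.png',b)
```

```text
cup_mid 0.62 [299. 164. 353. 218.] cen 324.4 188.9
slide_box_mid 0.74 [407.  49. 469. 117.] cen 438.5 87.2
slide_box_mid 0.59 [149.   1. 217.  66.] cen 185.0 31.8
slide_box_mid 0.56 [383. 169. 442. 220.] cen 411.6 194.2
[ 0.60805284 -0.34619948  0.21230591] [ 1.79970446e+02 -7.49560308e-02  9.00341223e+01]
[array([322.8, 180.1]), array([322.9, 185.7]), array([323. , 192.4])] [329.15795534 -89.29298712]
slide_box_mid 0.85 [331. 130. 354. 145.] cen 341.5 135.9
slide_box_mid 0.81 [377. 194. 396. 224.] cen 386.7 208.5
slide_box_mid 0.8 [232. 256. 260. 287.] cen 248.8 269.8
[387.21865707 209.07250864]
```

View pics/w11a.png

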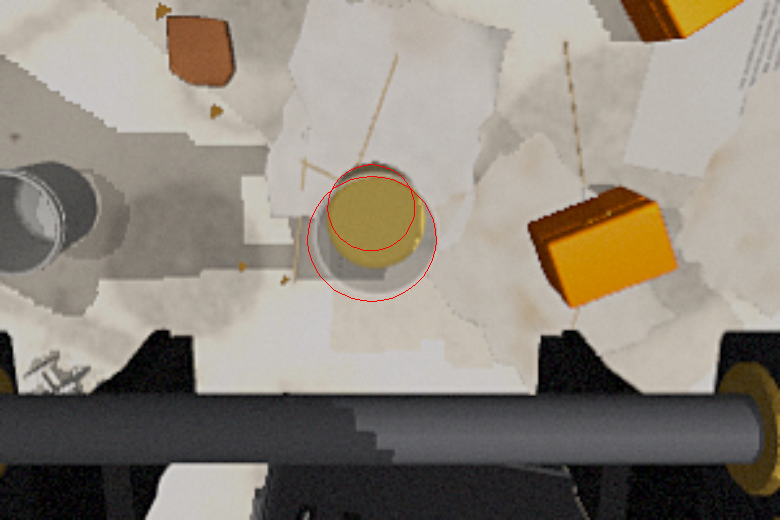

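Box placement agrees with the scene camera. The cup appears about 6 mm further +y than predicted; its foot arc's top is at crop (375,163). I'll move closer for a second look.

{"op": "play_rows", "data": {"steps": [[[0.0055,0.002,0.03,0,0,0,0.074],[0,0,0.04,0,0,0,0.074],[0,0,0.03,0,0,0,0.074],[0,0,0,0,0,0,0.074],[0,0,0,0,0,0,0.074]]]}}

```text
time_s: 22.95
tool_pos: [0.6107, -0.3412, 0.1132]
tool_rot: [179.9, -0.0, 90.0]
force: [-0.0, -0.7, 0.7]
grip_width: 0.0745
grasp_force: 0.0
```

Run:
```python
from h import *
w=snap('wrist','w12.png');sil('wrist','cup_mid');o=get_obs();print(o['tool_pos'],o['tool_rot'])
im=cv2.imread('pics/w12.png');b=im[120:280,200:440].copy();b=cv2.resize(b,None,fx=3,fy=3)
a=np.linspace(0,2*np.pi,40,endpoint=False)
for R,z in [(.022,0),(.0265,.072)]:
    pts=np.array([proj(w,[.6105+R*np.cos(q),-.341+R*np.sin(q),z]) for q in a]);cv2.polylines(b,[((pts-[200,120])*3).astype(int)],True,(0,0,255));print(pts.min(0),pts.max(0))
cv2.imwrite('pics/w12a.png',b)
```

```text
cup_mid 0.94 [286. 182. 357. 253.] cen 320.9 220.0
[ 0.61175375 -0.34247253  0.11504501] [1.79772664e+02 9.16791967e-02 9.00187574e+01]
[298.591108  176.5854088] [342.9004103  219.56534437]
[285.63230157 187.39018389] [356.26880553 254.47073342]
```

View pics/w12a.png

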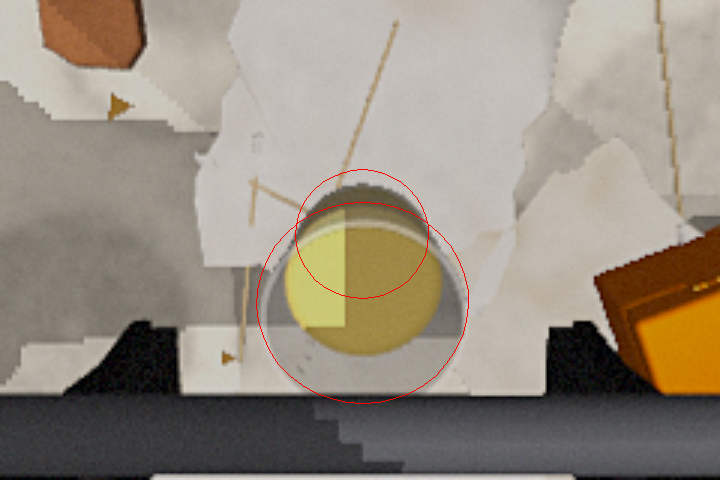

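The cup's x matches and its rim spans 286–357. y is about −0.344, so I'll shift −2.5 mm. The orange look-alike's corner is about 12 mm clear of the finger. I'll descend and grip.

{"op": "play_rows", "data": {"steps": [[[-0.0025,0,0.02,0,0,0,0.068],[0,0,0.03,0,0,0,0.068],[0,0,0.03,0,0,0,0.068],[0,0,0.0125,0,0,0,0.068],[0,0,0,0,0,0,0.068],[0,0,0,0,0,0,0.042],[0,0,0,0,0,0,0.042],[0,0,0,0,0,0,0.042],[0,0,0,0,0,0,0.042],[0,0,0,0,0,0,0.042]]], "force": 20}}

```text
time_s: 24.05
tool_pos: [0.6115, -0.345, 0.0214]
tool_rot: [179.9, 0.1, 90.0]
force: [0.7, 0.4, 6.4]
grip_width: 0.0507
grasp_force: 19.9
```

{"op": "play_rows", "data": {"steps": [[[0,0,-0.01,0,0,0,0.042],[0,0,-0.02,0,0,0,0.042],[0,0,-0.03,0,0,0,0.042],[0,0,-0.03,0,0,0,0.042],[0,0,0,0,0,0,0.042]]]}}

```text
time_s: 24.55
tool_pos: [0.6128, -0.3462, 0.1151]
tool_rot: [179.6, 0.2, 90.0]
force: [-0.1, -1.1, -0.1]
grip_width: 0.0507
grasp_force: 20.0
```

{"op": "play_rows", "data": {"steps": [[[0.0356,0.0006,0,0,0,0,0.042],[0.0356,0.0006,0,0,0,0,0.042],[0.0356,0.0006,0,0,0,0,0.042],[0.0356,0.0006,0,0,0,0,0.042],[0.0356,0.0006,0,0,0,0,0.042],[0.0356,0.0006,0,0,0,0,0.042],[0.0356,0.0006,0,0,0,0,0.042],[0.0356,0.0006,0,0,0,0,0.042],[0,0,0.03,0,0,0,0.042],[0,0,0.016,0,0,0,0.042],[0,0,0,0,0,0,0.042],[0,0,0,0,0,0,0.042]]]}}

```text
time_s: 25.75
tool_pos: [0.6148, -0.0613, 0.0634]
tool_rot: [-179.9, 0.1, 89.9]
force: [1.0, 0.5, 0.9]
grip_width: 0.0512
grasp_force: 20.0
```

Run:
```python
from h import *
w=snap('wrist','w13.png');o=get_obs();print(o['tool_pos'],o['tool_rot'])
im=cv2.imread('pics/w13.png');b=im[120:280,200:440].copy();b=cv2.resize(b,None,fx=3,fy=3)
a=np.linspace(0,2*np.pi,60,endpoint=False);f=o['tool_pos'][2]-.0212
for x,y,R,z,c in [(.616,-.0590,.042,.014,(0,0,255)),(.616,-.059,.030,.014,(0,0,255)),(*o['tool_pos'][:2],.022,f,(0,255,0))]:
    pts=np.array([proj(w,[x+R*np.cos(q),y+R*np.sin(q),z]) for q in a]);cv2.polylines(b,[((pts-[200,120])*3).astype(int)],True,c)
cv2.imwrite('pics/w13a.png',b)
```

```text
[ 0.61549867 -0.06131537  0.0642029 ] [1.79964363e+02 4.11909153e-02 8.98582809e+01]
```

View pics/w13a.png

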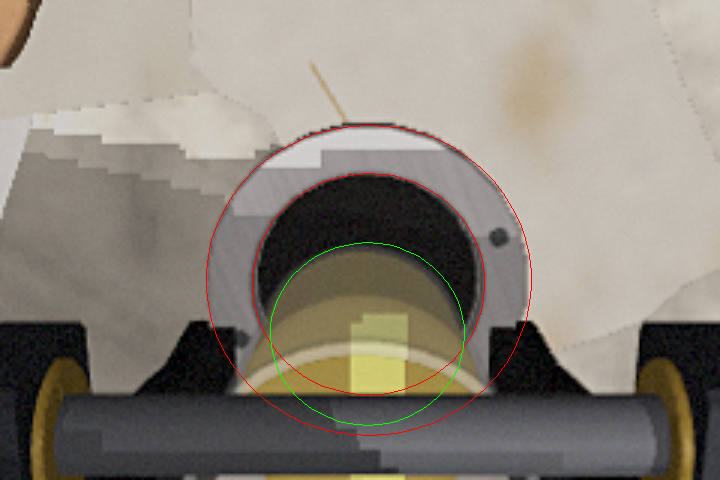

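The large holder matches the overlay. The cup's foot is about 4 mm short in y, so I'll shift +4 mm, lower and release.

{"op": "play_rows", "data": {"steps": [[[0.004,0,0.01,0,0,0,0.042],[0,0,0.012,0,0,0,0.042],[0,0,0.006,0,0,0,0.042],[0,0,0.004,0,0,0,0.042],[0,0,0.0015,0,0,0,0.042],[0,0,0,0,0,0,0.042],[0,0,0,0,0,0,0.042]]]}}

```text
time_s: 26.5
tool_pos: [0.6157, -0.0556, 0.0304]
tool_rot: [180.0, -0.0, 90.0]
force: [0.1, -0.3, -0.4]
grip_width: 0.0509
grasp_force: 20.0
```

{"op": "play_rows", "data": {"steps": [[[0,0,0,0,0,0,0.054],[0,0,0,0,0,0,0.062],[0,0,0,0,0,0,0.07],[0,0,0,0,0,0,0.07],[0,0,-0.02,0,0,0,0.07],[0,0,-0.04,0,0,0,0.07],[0,0,-0.05,0,0,0,0.07],[0,0,-0.05,0,0,0,0.07],[0,0,-0.04,0,0,0,0.07],[0,0,0,0,0,0,0.07]]]}}

```text
time_s: 27.5
tool_pos: [0.6188, -0.0564, 0.2371]
tool_rot: [179.3, -0.0, 90.0]
force: [1.3, -0.2, 0.2]
grip_width: 0.0699
grasp_force: 0.0
```

Run:
```python
from h import *
s=snap('scene','s14.png')
for n,P in [('vial_mid',[.4622,-.0305,.0335]),('dropper_bulb',[.431,.1005,.0565]),('cup_mid',[.6155,-.059,.044]),('slide_box_mid',[.466,-.183,.033]),('jar_mid',[.45,-.342,.027])]:
    sil('scene',n);print('  exp',proj(s,P).round(1))
im=cv2.imread('pics/s14.png')[150:350,240:480];cv2.imwrite('pics/s14a.png',cv2.resize(im,None,fx=3,fy=3,interpolation=cv2.INTER_CUBIC))
```

```text
vial_mid 0.68 [353. 243. 363. 259.] cen 356.6 250.1
  exp [357.3 250.8]
dropper_bulb 0.77 [330. 284. 346. 310.] cen 336.6 297.8
  exp [338.1 295.3]
cup_mid 0.73 [297. 194. 320. 226.] cen 310.4 208.4
  exp [311.6 210.5]
slide_box_mid 0.94 [233. 258. 260. 283.] cen 248.6 270.1
slide_box_mid 0.8 [377. 195. 398. 224.] cen 386.7 208.4
slide_box_mid 0.49 [304. 143. 319. 166.] cen 312.7 155.0
  exp [387.2 209.1]
jar_mid 0.55 [413. 165. 431. 187.] cen 419.7 175.3
  exp [419.2 176.9]
```

View pics/s14a.png

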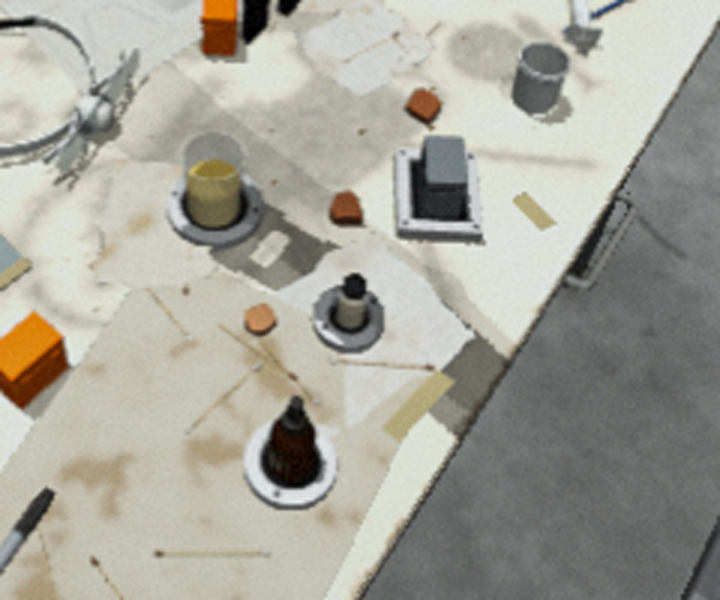

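All four containers stand upright in their wells: cup (213,200), vial (352,300), dropper (293,450) and box (442,180) in the crop. The jar hasn't moved, and the gripper is clear. Handing in.

```bash
python3 -c "from cell import *; print(sign_off())"
```

```text
the job is handed in; nothing more can be done
None
```

The job is handed in (no verdict came back): the last scene picture shows all four containers upright in their own wells and the jar where it was, at about 27.5 s on the robot's clock; I viewed 17 pictures, over the limit of 14.

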